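# Spray and blow-dry the coax adaptors

### The arm

A 6-joint arm with a two-finger parallel gripper is mounted at the origin on a cart in front of the work surface, level with it; the furniture and walls round the work are solid. World frame = base frame: x ahead of the robot, y to its left, z up, the work surface at z = 0. Lengths are in m, angles in rad, forces in N, time in s.
With the tool pointing down it reaches from about 0.325 to 0.85 m from the base axis. Payload 15.5 kg.
Tool frame: the origin (TCP) lies on the centre line of the jaws, within the pads' length; the fingertips stand bot.finger_overhang ahead of it and the grasp point (between the pads) lies 8 mm behind it (bot.finger_overhang is the distance from the TCP to the fingertips, in m); z points along the fingers, y is the line along which they close (so a half turn about z gives the same grasp; the last joint's range is limited). The gripper opens to 91 mm and grips with 3 to 60 N. Pads are 32 mm wide; open, the fingers measure 118 mm over their backs; the gripper's body (76 mm by 178 mm) begins 60 mm behind the grasp point.
Start: joints at [-1.242, 0.494, 1.345, -0, 1.302, -0.096], TCP at [0.258, -0.569, 0.225] pointing down, gripper open.
Joint ranges: [-2.91, 2.91], [-0.82, 2.16], [0.22, 2.67], [-1.22, 4.37], [0.12, 2.79], [-3.08, 3.08]. Speed limits (rad/s): [1.89, 1.89, 2.57, 3.01, 3.01, 3.01].

### API

Orientations are given as a 3x3 rotation matrix whose columns are the frame's x, y, z axes.
In Python, from station import bot, camera, close_job gives the robot as it stands. The module is installed in compiled form; this text tells all that it offers.
- The arm moves only by the tool play_rows, never from a script. Its argument "series" is a list of rows, each a list of 7 numbers: the shift along the tool's x, y, z in cm, then the turn, a rotation vector about the tool's x, y, z in rad, then the closure, from 0 (fully open) to 1 (shut). In form: [[x, y, z, rx, ry, rz, hand], ...]. A call has 1 to 20 rows; each row shifts and turns the commanded pose from where the row before left it, along the tool's axes as they then stand; what a row does not reach is not made up. A row lasts 1/10 s, in which the tool goes at most 50 mm and 8.59 degrees, less where a joint would pass 70% of its speed; a pose out of reach is approached as far as the arm can. A call is refused whole if a number of a shift passes 5 or a number of a turn 0.15, either way. A call with a gripper value outside its range is refused whole. The fingers move at their own pace and stop on an object; "force" is the grip in N (left out, the last holds). Time passes only in rows, so rows that do not move let the fingers close. It gives the time, the measured TCP pose, the force, the opening and the grip force at its end, in the units of the state.
- bot.state(): the state, without advancing time (a new reading comes with each control period).
- camera(name): name is "scene" or "top" or "wrist"; returns a dict with "frame" (400x640x3 uint8, red, green, blue), "range_z" (400x640 float32, m along the optical axis (not along the pixel's ray), 0 where there is no reading), "mtx" (3x3 intrinsics, pixels), "R" (3x3) and "t" (3): a world point X has camera coordinates R X + t. Camera axes: x right, y down, z forward; pixel columns grow to the right and rows downward; lengths in m; the calibration is good to about 2 mm. A picture is of the moment at which its call begins.
- close_job(): hands the job in; it is judged then, once.
The state is a dict: "clock": time; "q": joint angles; "qd": joint speeds; "tau": joint torques, N m; "position": TCP position; "ee_rot": TCP orientation; "ft_force": force on the tool from outside, world axes, zero at the start; "wrist_torque": the same for the moment, N m; "gripper_width": finger opening in m; "gripper_force": force on a finger pad.
Only numpy, scipy, OpenCV 4.12 (cv2) and the standard library are available. Lean on these libraries where they do the work, as an engineer would, in place of code of your own. Each camera call takes 0.05 s, during which the arm holds its last target. There are 200 camera calls.

### The job

Clean the coax adaptors: lay every adaptor from the black parts tray in the station's basin, then press the cleaner can's nozzle cap fully down and let it up again, then squeeze the blow gun's lever fully, hold it about a second and let it go, with all the adaptors lying in the basin throughout. Afterwards lay the adaptors back in the tray, one to a compartment, and leave the things around alone.

Things in the scene. Friction and masses are not known exactly. Their poses are not given: they have to be found in the camera images.
- adaptor_s: loose coax adaptor, a stepped metal barrel 36 mm long, all plain, 21 mm across; behaves as a 21 x 36 x 21 mm block; origin at the centre of its underside as it lies, own y axis along the barrel; may be absent. 0.06 kg, grasp it across the barrel
- adaptor_s_mid (a point): the centre of that adaptor's barrel, 10.5 mm above its underside (same axes as the adaptor)
- adaptor_m: loose coax adaptor, a stepped metal barrel 50 mm long, dark band, 21 mm across; behaves as a 21 x 50 x 21 mm block; origin at the centre of its underside as it lies, own y axis along the barrel; may be absent. 0.06 kg, grasp it across the barrel
- adaptor_m_mid (a point): the centre of that adaptor's barrel, 10.5 mm above its underside (same axes as the adaptor)
- adaptor_l: loose coax adaptor, a stepped metal barrel 62 mm long, red band, 21 mm across; behaves as a 21 x 62 x 21 mm block; origin at the centre of its underside as it lies, own y axis along the barrel; may be absent. 0.06 kg, grasp it across the barrel
- adaptor_l_mid (a point): the centre of that adaptor's barrel, 10.5 mm above its underside (same axes as the adaptor)
- tray: fixed black parts tray, 92 (x) x 156 (y) x 11 mm high, origin under its centre; floor 4 mm thick; thin ribs, level with the 11 mm rim, part it into three compartments side by side along its y axis, centred at y = -49, 0 and +49 mm, each 46 mm (y) x 82 mm (x) inside. At the start each adaptor present lies in a compartment of its own with its barrel along the tray's x axis
- station: fixed steel washing station, origin under the centre of its open basin; basin inside 84 mm (x) x 156 mm (y), floor 6 mm above the origin, rim 14 mm above the origin and 5 mm thick; behind the basin (station +x) the base plate goes on and carries the can and the blow gun side by side, at x = +95 mm, y = +47.5 and -47.5 mm; which stands on which side varies
- can: fixed aluminium cleaner can, 51 mm diameter, clamped upright on the station plate; origin under its centre, axes parallel to the station's; white round nozzle cap 28 mm in diameter on top, nozzle pointing over the basin
- cap_top (a point): centre of the top face of the can's nozzle cap (137 mm above the can's origin when up); press here straight down. The point moves with the cap
- cap (a joint): travel of the nozzle cap in m: 0 = up, 0.007 = fully down; a spring pushes it up with 3.6 N at the top, 10 N when fully down
- gun: fixed blow gun with upright black handle 26 mm (x) x 24 mm (y), its top 136 mm above the gun's origin, which lies under the handle's axis on the station plate (axes parallel to the station's); grey clamp block 46 x 46 x 34 mm at its foot, short brass nozzle above it pointing to -x over the basin; metal lever on the handle's front (-x) side
- lever_pad (a point): point on the lever where it is squeezed, in the middle of its 6 mm thickness, 116 mm above the gun's origin; with the lever out it stands 32 mm in front (-x of the gun) of the handle's axis, fully squeezed about 17 mm. Lever is 18 mm wide, its free end points up. Over lever and handle it measures 48 mm when out, 33 mm when squeezed, so one pinch from above along the gun's x axis squeezes it
- lever (a joint): angle of the lever in rad: 0 = out, 0.26 = squeezed fully against the handle; hinged 60 mm above the gun's origin; a spring swings it back out (about 5 N at the pad when squeezed)
- heat_lamp: fixed foil-covered cone to the left of the work, about 250 mm across at its foot and 330 mm high, with a thin upright rod on top that reaches 620 mm; origin under its centre; an obstacle to keep the arm clear of
- screw_jar: loose jar of screws, 53 mm diameter, 42 mm high, origin under its centre; a bystander, leave alone
- side_cutters: loose side cutters, 57 x 130 x 14 mm; origin under the centre; a bystander, leave alone
- solder_spool: loose solder spool, 63 mm diameter, 42 mm high, origin under its centre; a bystander, leave alone
Mind the look-alikes: they are no part of the job. What is shaped like the adaptor_m but yellow is not meant.

How it is judged:
On the way, in this order (a step that is already met when the one before it is completed fails the run):
1. all the adaptors lie in the basin, let go (x of adaptor_s_mid in the frame of station between -0.037 and 0.037 m and y of adaptor_s_mid in the frame of station between -0.073 and 0.073 m and z of each of adaptor_s_mid, adaptor_m_mid, adaptor_l_mid in the frame of station below 0.024 m and x of adaptor_m_mid in the frame of station between -0.037 and 0.037 m and y of adaptor_m_mid in the frame of station between -0.073 and 0.073 m and x of adaptor_l_mid in the frame of station between -0.037 and 0.037 m and y of adaptor_l_mid in the frame of station between -0.073 and 0.073 m and linear speed of each of adaptor_s, adaptor_m, adaptor_l below 0.05 m/s and contact force between the fingers and adaptor_s below 0.1 N and contact force between the fingers and adaptor_m below 0.1 N and contact force between the fingers and adaptor_l below 0.1 N), for 0.2 s.
2. the nozzle cap is pressed fully down while all the adaptors lie in the basin (x of adaptor_s_mid in the frame of station between -0.037 and 0.037 m and y of adaptor_s_mid in the frame of station between -0.073 and 0.073 m and z of each of adaptor_s_mid, adaptor_m_mid, adaptor_l_mid in the frame of station below 0.024 m and x of adaptor_m_mid in the frame of station between -0.037 and 0.037 m and y of adaptor_m_mid in the frame of station between -0.073 and 0.073 m and x of adaptor_l_mid in the frame of station between -0.037 and 0.037 m and y of adaptor_l_mid in the frame of station between -0.073 and 0.073 m and value of joint cap above 0.0058 m), for 0.1 s.
3. the cap is up again (value of joint cap below 0.0015 m), for 0.1 s.
4. the lever is squeezed fully for 0.6 s while all the adaptors lie in the basin (x of adaptor_s_mid in the frame of station between -0.037 and 0.037 m and y of adaptor_s_mid in the frame of station between -0.073 and 0.073 m and z of each of adaptor_s_mid, adaptor_m_mid, adaptor_l_mid in the frame of station below 0.024 m and x of adaptor_m_mid in the frame of station between -0.037 and 0.037 m and y of adaptor_m_mid in the frame of station between -0.073 and 0.073 m and x of adaptor_l_mid in the frame of station between -0.037 and 0.037 m and y of adaptor_l_mid in the frame of station between -0.073 and 0.073 m and value of joint lever above 0.21 rad), for 0.6 s.
5. the lever is out again (value of joint lever below 0.04 rad), for 0.1 s.
At the end, for the whole second after the job is handed in: every adaptor present lies on the tray's floor in a compartment, no two in the same one (its centre inside the compartment, less than 22 mm above the tray's underside), at rest and let go; nozzle cap up (under 1.5 mm) and lever out (under 0.04 rad) (x of adaptor_s_mid in the frame of tray between -0.038 and 0.038 m and z of each of adaptor_s_mid, adaptor_m_mid, adaptor_l_mid in the frame of tray below 0.022 m and x of adaptor_m_mid in the frame of tray between -0.038 and 0.038 m and x of adaptor_l_mid in the frame of tray between -0.038 and 0.038 m and ((y of adaptor_s_mid in the frame of tray between -0.073 and -0.026 m and y of adaptor_m_mid in the frame of tray between -0.023 and 0.023 m and y of adaptor_l_mid in the frame of tray between 0.026 and 0.073 m) or (y of adaptor_s_mid in the frame of tray between -0.073 and -0.026 m and y of adaptor_m_mid in the frame of tray between 0.026 and 0.073 m and y of adaptor_l_mid in the frame of tray between -0.023 and 0.023 m) or (y of adaptor_s_mid in the frame of tray between -0.023 and 0.023 m and y of adaptor_m_mid in the frame of tray between -0.073 and -0.026 m and y of adaptor_l_mid in the frame of tray between 0.026 and 0.073 m) or (y of adaptor_s_mid in the frame of tray between -0.023 and 0.023 m and y of adaptor_m_mid in the frame of tray between 0.026 and 0.073 m and y of adaptor_l_mid in the frame of tray between -0.073 and -0.026 m) or (y of adaptor_s_mid in the frame of tray between 0.026 and 0.073 m and y of adaptor_m_mid in the frame of tray between -0.073 and -0.026 m and y of adaptor_l_mid in the frame of tray between -0.023 and 0.023 m) or (y of adaptor_s_mid in the frame of tray between 0.026 and 0.073 m and y of adaptor_m_mid in the frame of tray between -0.023 and 0.023 m and y of adaptor_l_mid in the frame of tray between -0.073 and -0.026 m)) and linear speed of each of adaptor_s, adaptor_m, adaptor_l below 0.05 m/s and contact force between the fingers and adaptor_s below 0.1 N and contact force between the fingers and adaptor_m below 0.1 N and contact force between the fingers and adaptor_l below 0.1 N and value of joint cap below 0.0015 m and value of joint lever below 0.04 rad); the robot touches nothing.
It fails at once if a bystander (screw jar, side cutters, solder spool) is moved more than 30 mm (distance of any of screw_jar, side_cutters, solder_spool from where it was at the start of the episode above 0.03 m).
Of adaptor_s, adaptor_m, adaptor_l only 2 to 3 are there at a start; the rules pass over those that are not, and their reading is None.
At some moment in a run one of adaptor_s, adaptor_m, adaptor_l may be knocked a few centimetres aside while the robot is not near it.
Once in a run the grip may slacken for a moment while it holds something.
It also fails if it takes over 210 s, if anything falls off the work surface, if the arm or the gripper's body presses on something with over 40 N, if the wrist force passes 120 N, or if a joint passes its speed limit or range.

## Working session

There is one attempt and no reset: what is moved stays moved. The work goes in short steps, Python scripts to look and compute and a tool call to move; the robot and the scene stay as the last step left them, time stands still between calls to the robot, and variables do not carry over. Pictures are saved under pics/ and viewed, at most 16 in all, crops included, and the job is handed in when it is done.

Besides the shell and the picture viewer there is one more tool, called as name(argument=value, ...), one argument or row to a line, values as JSON. play_rows: Moves the arm, as the interface text tells. Its arguments: {"type":"object","properties":{"series":{"type":"array","items":{"type":"array","items":{"type":"number"}}},"force":{"type":"number"}},"required":["series"]}

```bash
mkdir -p pics; cat > h.py <<'E'
import numpy as np, cv2
from station import bot, camera, close_job
def snap(n,f=None):
    c=camera(n)
    if f: cv2.imwrite('pics/'+f,c['frame'][:,:,::-1])
    np.savez('last_'+n+'.npz',**c)
    return c
def pts(c):
    z=c['range_z'];v,u=np.mgrid[:400,:640];K=c['mtx']
    P=np.stack([(u-K[0,2])/K[0,0]*z,(v-K[1,2])/K[1,1]*z,z],-1)
    W=(P-c['t'])@c['R']; W[z==0]=np.nan
    return W
def ray(c,u,v,h):
    d=c['R'].T@np.linalg.inv(c['mtx'])@np.array([u,v,1.]); o=-c['R'].T@c['t']
    return o+d*(h-o[2])/d[2]
E
python3 - <<'E'
from h import *
a=snap('top','top0.png');b=snap('scene','scene0.png')
for c in(a,b): print(c['mtx'].round(1).tolist(),(-c['R'].T@c['t']).round(3))
print(bot.state()['ee_rot'].round(3) if hasattr(bot.state()['ee_rot'],'round') else bot.state()['ee_rot'],bot.finger_overhang)
E
```

```text
[[371.0, 0.0, 326.3], [0.0, 371.0, 192.0], [0.0, 0.0, 1.0]] [ 0.324 -0.19   1.096]
[[364.2, 0.0, 324.2], [0.0, 364.2, 199.5], [0.0, 0.0, 1.0]] [-0.092 -0.68   0.811]
[[ 0.911  0.412 -0.   ]
 [ 0.412 -0.911  0.001]
 [ 0.    -0.001 -1.   ]] 0.011
```

View pics/top0.png

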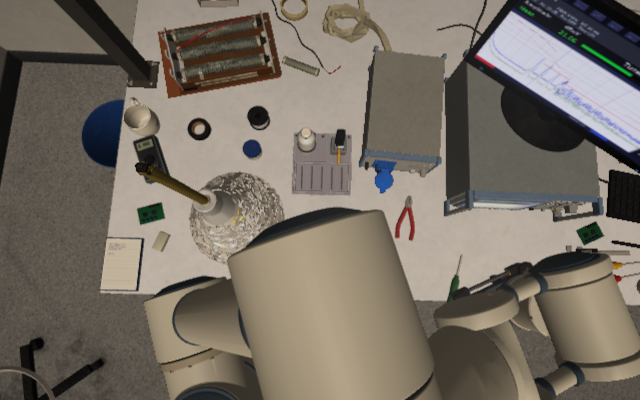

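View pics/scene0.png

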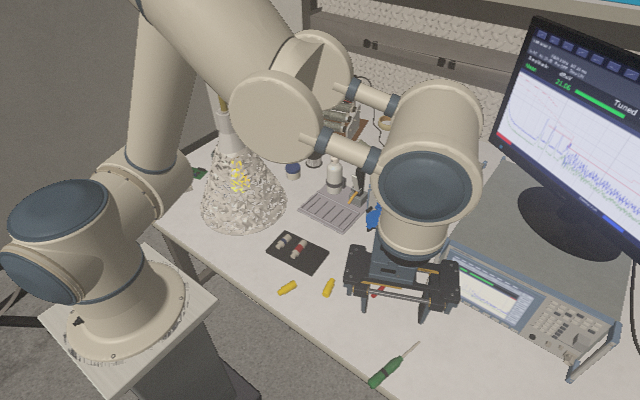

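Top: the station is at (322,163), with the can on its left (306,140) and the gun on its right (340,140). The cone lamp is at (237,215), and the arm hides the tray. Scene: the black tray is at (297,252) with adaptors near (282,242) and (298,249). Two yellow look-alikes lie at (287,288) and (328,288), and I won't touch those. Next is a close crop of the tray.

```bash
python3 - <<'E'
from h import *
c=dict(np.load('last_scene.npz'));im=c['frame'][:,:,::-1]
cv2.imwrite('pics/crop0.png',cv2.resize(im[220:310,250:370],None,fx=6,fy=6,interpolation=cv2.INTER_CUBIC))
W=pts(c)
for u,v in[(266,251),(285,232),(329,252),(311,274),(282,242),(298,249)]: print(u,v,W[v,u].round(3),ray(c,u,v,.011).round(3))
t=dict(np.load('last_top.npz'));W=pts(t)
for u,v in[(293,193),(351,193),(351,133),(293,133),(306,133),(340,132),(340,160),(322,178),(237,215),(252,149),(258,117),(405,220),(208,200),(383,180),(385,165)]: print(u,v,W[v,u].round(3))
E
```

```text
266 251 [ 0.33  -0.16   0.008] [ 0.328 -0.162  0.011]
285 232 [ 0.417 -0.155  0.006] [ 0.414 -0.158  0.011]
329 252 [ 0.433 -0.304  0.007] [ 0.43  -0.306  0.011]
311 274 [ 0.344 -0.31   0.009] [ 0.342 -0.311  0.011]
282 242 [ 0.372 -0.184  0.023] [ 0.38  -0.176  0.011]
298 249 [ 0.381 -0.235  0.022] [ 0.387 -0.229  0.011]
293 193 [ 0.514 -0.123  0.005]
351 193 [ 0.52  -0.296  0.002]
351 133 [ 0.709 -0.294  0.001]
293 133 [ 0.703 -0.115 -0.002]
306 133 [ 0.655 -0.159  0.143]
340 132 [ 0.661 -0.251  0.143]
340 160 [ 0.62  -0.261  0.008]
322 178 [ 0.563 -0.208  0.005]
237 215 [nan nan nan]
252 149 [ 0.634 -0.     0.045]
258 117 [ 0.747 -0.006  0.01 ]
405 220 [ 0.444 -0.459 -0.   ]
208 200 [0.436 0.029 0.339]
383 180 [ 0.542 -0.375  0.101]
385 165 [ 0.582 -0.378  0.111]
```

View pics/crop0.png

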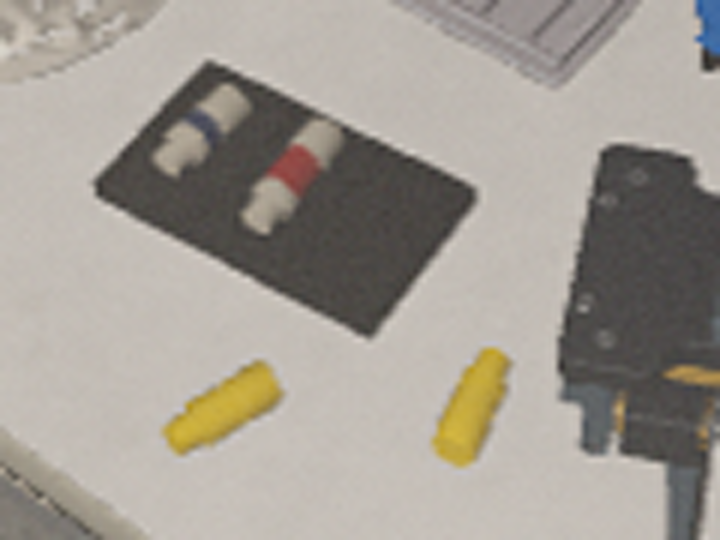

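The tray holds two adaptors: the M (dark-blue band, crop 200,130) and the L (red band, crop 292,180). The S is absent, and the two yellow pieces are the look-alikes. I'll turn to the tray's yaw (about 0.094) and hover above it.

play_rows(
  series=[
    [0,0,0,0,0,0.11,0],
    [0,0,0,0,0,0.11,0],
    [0,0,0,0,0,0.11,0],
    [1.4,-3.4,-0.5,0,0,0,0],
    [1.4,-3.4,-0.5,0,0,0,0],
    [1.4,-3.4,-0.5,0,0,0,0],
    [1.4,-3.4,-0.5,0,0,0,0],
    [1.4,-3.4,-0.5,0,0,0,0],
    [1.4,-3.4,-0.5,0,0,0,0],
    [1.4,-3.4,-0.5,0,0,0,0],
    [1.4,-3.4,-0.5,0,0,0,0],
    [1.4,-3.4,-0.5,0,0,0,0],
    [1.4,-3.4,-0.5,0,0,0,0],
    [0,0,0,0,0,0,0],
    [0,0,0,0,0,0,0],
  ],
  force=25,
)

```text
clock: 1.6
position: [0.3649, -0.2172, 0.275]
ee_rot: [[0.995, 0.097, 0.0], [0.097, -0.995, -0.0], [0.0, 0.0, -1.0]]
ft_force: [0.7, -0.1, 0.0]
gripper_width: 0.0911
gripper_force: 0.0
```

```bash
cat >> h.py <<'E'
def go(x,y,z,yaw=None):
    "print tool-frame shift (cm) to the world target, after turning by rz"
    s=bot.state();R=np.array(s['ee_rot']);p=np.array(s['position'])
    y0=np.arctan2(R[1,0],R[0,0]); rz=0
    if yaw is not None:
        rz=y0-yaw; c,n=np.cos(rz),np.sin(rz); R=R@np.array([[c,-n,0],[n,c,0],[0,0,1]])
    print('rz %.3f'%rz,'shift cm',(100*R.T@(np.array([x,y,z])-p)).round(2))
def rect(c,m,h,amin=30):
    "min-area rectangles (world, on plane z=h) of blobs in mask m"
    W=[]
    for k in cv2.findContours(m.astype(np.uint8),cv2.RETR_EXTERNAL,cv2.CHAIN_APPROX_NONE)[0]:
        if cv2.contourArea(k)<amin: continue
        P=np.array([ray(c,u,v,h)[:2] for u,v in k[:,0]],np.float32)
        r=cv2.minAreaRect(P*1000); b=cv2.boxPoints(r); e=[b[1]-b[0],b[2]-b[1]]; l=max(e,key=np.linalg.norm)
        W.append((k[:,0].mean(0).round(),np.round(r[0],1),np.round(sorted(r[1]),1),round(float(np.arctan(l[1]/l[0])),3)))
    return W
E
python3 - <<'E'
from h import *
s=bot.state();print(s['clock'],np.round(s['position'],4),np.round(s['q'],2))
snap('wrist','w1.png');t=snap('top','t1.png');w=snap('wrist');print((-w['R'].T@w['t']).round(3))
E
```

```text
1.6 [ 0.3649 -0.2172  0.275 ] [-0.68  0.15  1.73 -0.    1.26  0.8 ]
[ 0.434 -0.212  0.434]
```

View pics/w1.png

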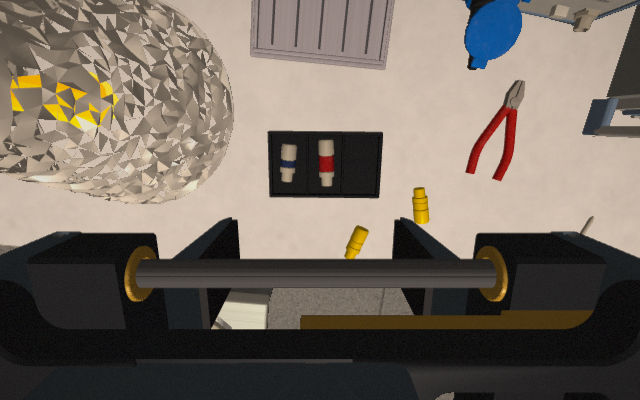

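The wrist view shows the tray (269..381, 131..197), with M at (288,162) and L at (326,162). The basin is at the top and the lamp on the left. Now I'll measure these.

```bash
python3 - <<'E'
from h import *
w=dict(np.load('last_wrist.npz'));f=w['frame'].astype(int)
reg=np.zeros((400,640),bool);reg[120:210,255:395]=1
d=(f.max(2)<75)&reg
print('tray',rect(w,cv2.morphologyEx(d.astype(np.uint8),cv2.MORPH_CLOSE,np.ones((25,25))),.011,500))
inn=np.zeros_like(reg);inn[136:193,273:378]=1
print('ad',rect(w,(f.max(2)>85)&inn,.012))
W=pts(w)
for u,v in[(288,150),(288,163),(326,150),(326,163),(255,60),(380,66),(320,62)]: print(u,v,W[v,u].round(4))
t=dict(np.load('last_top.npz'));W=pts(t);m=(W[...,2]>.12)&(W[...,2]<.16)
reg=np.zeros_like(m);reg[125:155,290:355]=1
n,l,s,c=cv2.connectedComponentsWithStats((m&reg).astype(np.uint8))
for i in range(1,n):
    if s[i,4]>4: q=W[l==i];print(s[i],np.median(q,0).round(4),q.min(0).round(3),q.max(0).round(3))
E
```

```text
tray [(array([324., 163.]), array([ 380.4, -228.9]), array([ 90.6, 155.1]), -1.488)]
ad [(array([286., 173.]), array([ 362.6, -178.2]), array([19.4, 19.6]), 0.096), (array([288., 152.]), array([ 392.9, -177.9]), array([20.5, 21.7]), 0.079), (array([325., 161.]), array([ 383.7, -230.3]), array([19.1, 63.3]), 0.109)]
288 150 [ 0.3969 -0.1795  0.0251]
288 163 [ 0.3797 -0.1806  0.0239]
326 150 [ 0.4017 -0.2293  0.0252]
326 163 [ 0.3845 -0.2312  0.0236]
255 60 [ 0.5062 -0.1263  0.0011]
380 66 [ 0.514  -0.2888  0.0043]
320 62 [ 0.5113 -0.2108  0.0046]
[301 127  10  12  95] [ 0.6564 -0.159   0.1428] [ 0.643 -0.17   0.128] [ 0.671 -0.146  0.149]
[337 129   9  11  94] [ 0.6558 -0.2535  0.1408] [ 0.647 -0.265  0.121] [ 0.671 -0.243  0.146]
[338 145   6   3  16] [ 0.624  -0.2545  0.1352] [ 0.622 -0.26   0.125] [ 0.628 -0.246  0.14 ]
```

View pics/t1.png

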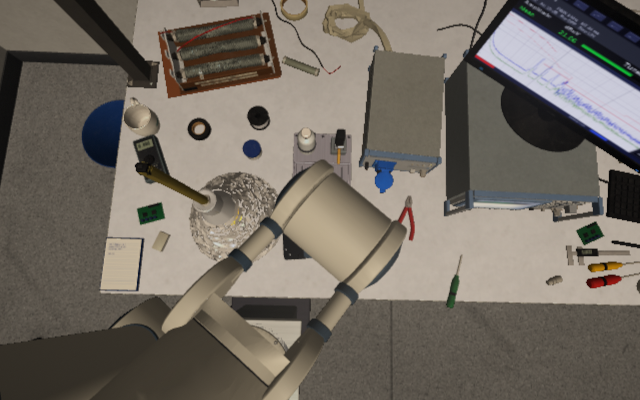

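```bash
python3 - <<'E'
from h import *
go(.379,-.179,.10,.09)
go(.379,-.179,.024,.09)
w=dict(np.load('last_wrist.npz'));W=pts(w)
for z in(.02,.06,.1,.15,.2):
    m=(abs(W[...,2]-z)<.01)&(np.arange(640)[None]<240)&(W[...,1]>-.15); q=W[m]; 
    if len(q): print(z,q[q[:,1].argmin()].round(3),len(q), 'near x.36-.42', q[(abs(q[:,0]-.38)<.05)][:,1].min().round(3) if (abs(q[:,0]-.38)<.05).any() else None)
t=dict(np.load('last_top.npz'));T=pts(t)
for z in (.3,.4,.5,.6):
    m=(abs(T[...,2]-z)<.03);m[:,300:]=0;m[:160]=0;m[240:]=0;m[:,:130]=0;q=T[m];print(z,len(q),np.median(q,0).round(3) if len(q) else'')
E
```

```text
rz 0.004 shift cm [ 1.8  -3.8  17.47]
rz 0.004 shift cm [ 1.8  -3.8  25.07]
0.02 [ 0.418 -0.097  0.011] 2275 near x.36-.42 -0.097
0.06 [ 0.432 -0.079  0.054] 2908 near x.36-.42 -0.077
0.1 [ 0.421 -0.064  0.095] 3409 near x.36-.42 -0.064
0.15 [ 0.454 -0.042  0.141] 3472 near x.36-.42 -0.042
0.2 [ 0.441 -0.024  0.192] 3152 near x.36-.42 -0.019
0.3 240 [0.427 0.019 0.295]
0.4 140 [0.43  0.031 0.391]
0.5 163 [0.433 0.032 0.503]
0.6 366 [0.434 0.033 0.61 ]
```

play_rows(
  series=[
    [0.6,-1.3,3,0,0,0,0.56],
    [0.6,-1.3,3,0,0,0,0.56],
    [0.6,-1.2,3,0,0,0,0.56],
    [0,0,3,0,0,0,0.56],
    [0,0,3,0,0,0,0.56],
    [0,0,3,0,0,0,0.56],
    [0,0,3,0,0,0,0.56],
    [0,0,2,0,0,0,0.56],
    [0,0,1,0,0,0,0.56],
    [0,0,1.07,0,0,0,0.56],
    [0,0,0,0,0,0,0.56],
    [0,0,0,0,0,0,1],
    [0,0,0,0,0,0,1],
    [0,0,0,0,0,0,1],
    [0,0,0,0,0,0,1],
    [0,0,0,0,0,0,1],
  ],
  force=35,
)

```text
clock: 3.35
position: [0.3794, -0.1785, 0.0248]
ee_rot: [[0.995, 0.095, 0.001], [0.095, -0.995, -0.001], [0.001, 0.001, -1.0]]
ft_force: [-1.5, -1.5, 9.7]
gripper_width: 0.0205
gripper_force: 35.0
```

play_rows(
  series=[
    [0,0,-1,0,0,0,1],
    [0,0,-3,0,0,0,1],
    [0,0,-4,0,0,0,1],
    [0,0,-4,0,0,0,1],
    [0,0,-4,0,0,0,1],
    [3,0.5,-2,0,0,0.02,1],
    [3,0.5,0,0,0,0.02,1],
    [3,0.5,0,0,0,0.01,1],
    [3,0.5,0,0,0,0,1],
    [2,0,0,0,0,0,1],
    [0,0,0,0,0,0,1],
  ],
)

```text
clock: 4.45
position: [0.522, -0.189, 0.2048]
ee_rot: [[0.999, 0.046, 0.001], [0.046, -0.999, -0.0], [0.001, 0.0, -1.0]]
ft_force: [0.5, -0.2, -0.5]
gripper_width: 0.0207
gripper_force: 35.0
```

```bash
python3 - <<'E'
from h import *
w=snap('wrist','w2.png');s=bot.state();print(np.round(s['position'],4),s['gripper_width'])
E
```

```text
[ 0.5205 -0.1889  0.2047] 0.02094894376051706
```

View pics/w2.png

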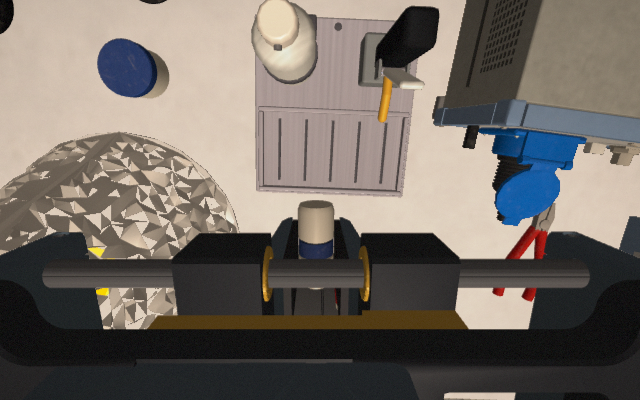

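The wrist view shows the basin rim, with front corners at (256,191) and (402,196) and back corners at (259,107) and (410,108). The can cap is at (278,22), the gun handle top at (420,25) and the lever at (402,78). Adaptor M is in the jaws.

```bash
python3 - <<'E'
from h import *
w=dict(np.load('last_wrist.npz'));W=pts(w)
for u,v in[(256,191),(402,196),(259,107),(410,108)]: print(u,v,ray(w,u,v,.014).round(4))
f=w['frame'].astype(int);z=W[...,2]
for n,(a,b,c,d),lo,hi in[('cap',(0,60,240,330),.13,.16),('gun',(0,70,385,450),.125,.16),('leverTop',(60,95,378,430),.11,.15)]:
    m=np.zeros((400,640),bool);m[a:b,c:d]=1;m&=(z>lo)&(z<hi);q=W[m];print(n,len(q),np.median(q,0).round(4),np.percentile(q,2,axis=0).round(4),np.percentile(q,98,axis=0).round(4))
E
```

```text
256 191 [ 0.5126 -0.1207  0.014 ]
402 196 [ 0.5145 -0.2917  0.014 ]
259 107 [ 0.6066 -0.1241  0.014 ]
410 108 [ 0.6133 -0.2889  0.014 ]
cap 1643 [ 0.6543 -0.1587  0.1431] [ 0.6417 -0.1707  0.1328] [ 0.6662 -0.1463  0.145 ]
gun 1745 [ 0.6553 -0.2505  0.141 ] [ 0.6441 -0.2628  0.1269] [ 0.6682 -0.2408  0.1432]
leverTop 368 [ 0.6234 -0.251   0.1336] [ 0.6192 -0.2601  0.111 ] [ 0.6311 -0.244   0.1363]
```

```bash
python3 - <<'E'
from h import *
go(.553,-.182,.08,.02);go(.553,-.182,.028,.02)
E
```

```text
rz 0.026 shift cm [ 3.26 -0.62 12.47]
rz 0.026 shift cm [ 3.26 -0.62 17.67]
```

play_rows(
  series=[
    [0,0,0,0,0,0.026,1],
    [1.1,-0.2,2,0,0,0,1],
    [1.1,-0.2,3,0,0,0,1],
    [1.06,-0.22,3,0,0,0,1],
    [0,0,3,0,0,0,1],
    [0,0,2.5,0,0,0,1],
    [0,0,2,0,0,0,1],
    [0,0,1,0,0,0,1],
    [0,0,0.7,0,0,0,1],
    [0,0,0.4,0,0,0,1],
    [0,0,0,0,0,0,1],
  ],
)

```text
clock: 5.6
position: [0.5527, -0.1825, 0.0286]
ee_rot: [[1.0, 0.018, 0.0], [0.018, -1.0, -0.0], [0.0, 0.0, -1.0]]
ft_force: [0.2, -0.5, -0.9]
gripper_width: 0.0208
gripper_force: 35.0
```

play_rows(
  series=[
    [0,0,0.05,0,0,0,1],
    [0,0,0,0,0,0,0.55],
    [0,0,0,0,0,0,0.55],
    [0,0,0,0,0,0,0.55],
    [0,0,-2,0,0,0,0.55],
    [0,0,-3,0,0,0,0.55],
    [0,0,-4,0,0,0,0.55],
    [-3,0,-4,0,0,0,0.55],
    [-3,0,-4,0,0,0,0.55],
    [-4,0,-4,0,0,0,0.3],
    [-4,0,0,0,0,0,0],
    [-4,0.5,0,0,0,-0.03,0],
    [-1,0.5,0,0,0,-0.03,0],
    [0,0,0,0,0,0,0],
    [0,0,0,0,0,0,0],
  ],
)

```text
clock: 7.1
position: [0.3681, -0.1963, 0.2333]
ee_rot: [[0.997, 0.077, 0.001], [0.077, -0.997, -0.0], [0.001, 0.0, -1.0]]
ft_force: [0.8, 0.6, -0.3]
gripper_width: 0.0859
gripper_force: 0.0
```

```bash
python3 - <<'E'
from h import *
w=snap('wrist','w3.png');s=bot.state();print(s['clock'],np.round(s['position'],4))
E
```

```text
7.15 [ 0.3684 -0.1963  0.2332]
```

View pics/w3.png

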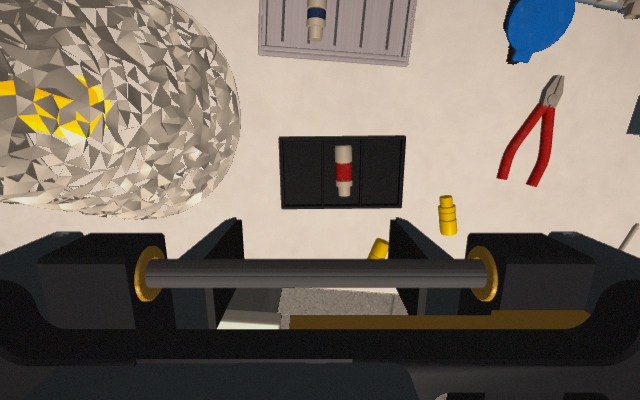

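M lies in the basin at (316,15), and L is still in its tray compartment at (344,170).

```bash
python3 - <<'E'
from h import *
w=dict(np.load('last_wrist.npz'));f=w['frame'].astype(int)
inn=np.zeros((400,640),bool);inn[139:205,283:400]=1
print(rect(w,(f.max(2)>85)&inn,.0145))
go(.383,-.231,.0245,.095)
E
```

```text
[(array([343., 170.]), array([ 383.6, -230.2]), array([19.7, 63.7]), 0.107)]
rz -0.017 shift cm [ 1.11  3.59 20.87]
```

play_rows(
  series=[
    [0,0,0,0,0,-0.02,0.56],
    [0.6,1.8,3,0,0,0,0.56],
    [0.5,1.75,3,0,0,0,0.56],
    [0,0,3,0,0,0,0.56],
    [0,0,3,0,0,0,0.56],
    [0,0,3,0,0,0,0.56],
    [0,0,3,0,0,0,0.56],
    [0,0,2,0,0,0,0.56],
    [0,0,0.8,0,0,0,0.56],
    [0,0,0,0,0,0,0.56],
    [0,0,0,0,0,0,1],
    [0,0,0,0,0,0,1],
    [0,0,0,0,0,0,1],
    [0,0,0,0,0,0,1],
    [0,0,0,0,0,0,1],
  ],
)

```text
clock: 8.65
position: [0.3826, -0.2307, 0.0259]
ee_rot: [[0.995, 0.099, 0.001], [0.099, -0.995, -0.001], [0.001, 0.001, -1.0]]
ft_force: [1.0, 0.9, 10.4]
gripper_width: 0.0206
gripper_force: 35.0
```

```bash
python3 - <<'E'
from h import *
s=bot.state();p=s['position'];print(p,s['gripper_width'])
go(.553,-.234,.16,.02)
E
```

```text
[ 0.382582   -0.23071509  0.02588987] 0.02057579226713237
rz 0.079 shift cm [ 17.05   0.68 -13.39]
```

play_rows(
  series=[
    [0,0,-1,0,0,0,1],
    [0,0,-3,0,0,0,1],
    [0,0,-4,0,0,0,1],
    [0,0,-3.4,0,0,0,1],
    [0,0,-1,0,0,0.04,1],
    [0,0,-1,0,0,0.039,1],
    [3.5,0.2,0,0,0,0,1],
    [3.5,0.2,0,0,0,0,1],
    [3.5,0.1,0,0,0,0,1],
    [3.5,0.1,0,0,0,0,1],
    [3,0.1,0,0,0,0,1],
    [0,0,3,0,0,0,1],
    [0,0,3,0,0,0,1],
    [0,0,3,0,0,0,1],
    [0,0,2.5,0,0,0,1],
    [0,0,1.3,0,0,0,1],
    [0,0,0.2,0,0,0,1],
    [0,0,0,0,0,0,1],
  ],
)

```text
clock: 10.45
position: [0.5525, -0.2342, 0.0299]
ee_rot: [[1.0, 0.02, 0.001], [0.02, -1.0, -0.0], [0.001, 0.0, -1.0]]
ft_force: [0.4, 0.1, 1.6]
gripper_width: 0.0206
gripper_force: 35.0
```

play_rows(
  series=[
    [0,0,0.13,0,0,0,1],
    [0,0,0,0,0,0,1],
    [0,0,0,0,0,0,0.55],
    [0,0,0,0,0,0,0.55],
    [0,0,0,0,0,0,0.55],
    [0,0,-2,0,0,0,0.55],
    [0,0,-3,0,0,0,0.55],
    [0,0,-4,0,0,0,0.55],
    [-1,0,-4,0,0,0,0.55],
    [-2,0,-4,0,0,0,0.8],
    [-2,0,0,0,0,0,1],
    [0,0,0,0,0,0,1],
    [0,0,0,0,0,0,1],
  ],
)

```text
clock: 11.75
position: [0.5022, -0.235, 0.1978]
ee_rot: [[1.0, 0.019, 0.0], [0.019, -1.0, 0.0], [0.0, -0.0, -1.0]]
ft_force: [0.9, -0.9, -0.4]
gripper_width: 0.0118
gripper_force: 0.0
```

```bash
python3 - <<'E'
from h import *
w=snap('wrist','w4.png');s=bot.state();print(s['clock'],np.round(s['position'],4),np.round(s['q'],2))
go(.6555,-.1585,.18,.02)
W=pts(w);z=W[...,2]
for n,(a,b,c,d),lo,hi in[('cap',(0,60,200,320),.135,.16),('gun',(0,100,385,480),.13,.16)]:
    m=np.zeros((400,640),bool);m[a:b,c:d]=1;m&=(z>lo)&(z<hi);q=W[m];print(n,len(q),np.median(q,0).round(4),np.percentile(q,2,axis=0).round(4),np.percentile(q,98,axis=0).round(4))
E
```

```text
11.8 [ 0.5025 -0.235   0.1975] [-0.55  0.42  1.56  0.    1.16  1.01]
rz -0.000 shift cm [15.45 -7.34  1.74]
cap 99 [ 0.644  -0.1625  0.1377] [ 0.6401 -0.1673  0.1351] [ 0.6465 -0.1589  0.1423]
gun 3145 [ 0.6177 -0.3251  0.146 ] [ 0.5966 -0.3373  0.1315] [ 0.6467 -0.315   0.1504]
```

View pics/w4.png

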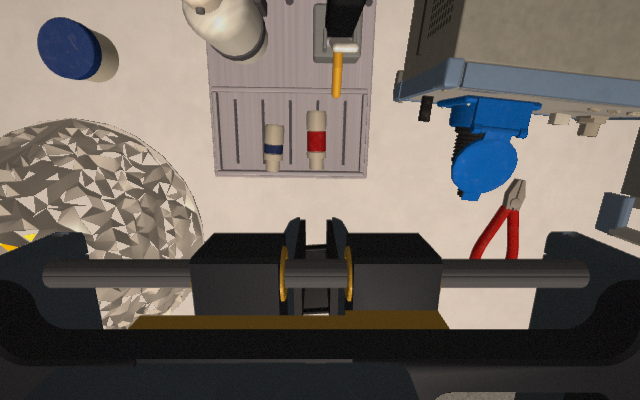

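M and L both lie in the basin, at (273,148) and (316,140). Next is the cap: move over it with the jaws shut, then press.

play_rows(
  series=[
    [3,-1.5,0,0,0,0,1],
    [3,-1.5,0,0,0,0,1],
    [3,-1.5,0,0,0,0,1],
    [3,-1.5,0,0,0,0,1],
    [3.4,-1.3,0,0,0,0,1],
    [0,0,1.5,0,0,0,1],
    [0,0,1.5,0,0,0,1],
    [0,0,0.9,0,0,0,1],
    [0,0,0,0,0,0,1],
  ],
  force=10,
)

```text
clock: 12.7
position: [0.6542, -0.1586, 0.1568]
ee_rot: [[1.0, 0.02, -0.003], [0.02, -1.0, 0.001], [-0.003, -0.001, -1.0]]
ft_force: [-0.5, -0.1, 0.1]
gripper_width: 0.0005
gripper_force: 0.0
```

```bash
python3 - <<'E'
from h import *
w=dict(np.load('last_wrist.npz'))
C=np.array([.561,-.2065]);R=np.array([[1,.02],[-.02,1]])
for p in[(273,148),(316,140)]: print((R@(ray(w,*p,.017)[:2]-C)).round(4))
s=bot.state();print(np.round(s['position'],4),np.round(s['ft_force'],1),s['gripper_width'])
t=snap('scene');W=pts(t);z=W[...,2]
E
```

```text
[-0.0156  0.0185]
[-0.0069 -0.0286]
[ 0.6542 -0.1586  0.1568] [-0.5 -0.1  0.1] 0.000531159646459308
```

play_rows(
  series=[
    [0,0,0.4,0,0,0,1],
    [0,0,0.3,0,0,0,1],
    [0,0,0.2,0,0,0,1],
    [0,0,0,0,0,0,1],
  ],
)

```text
clock: 13.15
position: [0.6553, -0.1592, 0.1506]
ee_rot: [[1.0, 0.02, 0.002], [0.02, -1.0, -0.001], [0.002, 0.001, -1.0]]
ft_force: [0.8, -1.1, 7.4]
gripper_width: 0.0005
gripper_force: 3.7
```

play_rows(
  series=[
    [0,0,0.3,0,0,0,1],
    [0,0,0.1,0,0,0,1],
    [0,0,0,0,0,0,1],
    [0,0,0,0,0,0,1],
  ],
)

```text
clock: 13.55
position: [0.6554, -0.1593, 0.148]
ee_rot: [[1.0, 0.02, 0.003], [0.02, -1.0, -0.001], [0.003, 0.001, -1.0]]
ft_force: [-5.1, 1.8, 21.7]
gripper_width: 0.0005
gripper_force: 11.0
```

The force of 21.7 N is well past the spring's 10 N, so the cap is bottomed. Now let it up.

play_rows(
  series=[
    [0,0,0,0,0,0,1],
    [0,0,-1,0,0,0,1],
    [0,0,-2,0,0,0,1],
    [0,0,-3,0,0,0,1],
    [-2,1,-2,0,0,0,1],
    [-3,2,0,0,0,0,1],
    [-3,3,0,0,0,0,0.6],
    [-1,3,0,0,0,0,0.3],
    [0,0,0,0,0,0,0.2],
  ],
)

```text
clock: 14.45
position: [0.5651, -0.254, 0.2263]
ee_rot: [[1.0, 0.017, 0.0], [0.017, -1.0, -0.001], [0.0, 0.001, -1.0]]
ft_force: [-1.1, 1.2, 0.2]
gripper_width: 0.0218
gripper_force: 0.0
```

```bash
python3 - <<'E'
from h import *
w=snap('wrist','w5.png');s=bot.state();print(s['clock'],np.round(s['position'],4),np.round(s['q'],2),s['gripper_width'])
W=pts(w);z=W[...,2]
m=(z>.125)&(z<.15);m[200:]=0
n,l,st,c=cv2.connectedComponentsWithStats(m.astype(np.uint8))
for i in range(1,n):
    if st[i,4]>60: q=W[l==i];print(st[i],np.median(q,0).round(4),np.percentile(q,2,axis=0).round(4),np.percentile(q,98,axis=0).round(4))
E
```

```text
14.5 [ 0.5659 -0.2524  0.2262] [-0.52  0.48  1.36 -0.    1.3   1.04] 0.025549530722834734
[  388     0   252   200 43611] [ 0.6582 -0.4085  0.1458] [ 0.5919 -0.4979  0.1363] [ 0.7184 -0.3241  0.1493]
[ 172   73   42   42 1308] [ 0.6559 -0.1611  0.143 ] [ 0.6428 -0.1715  0.1276] [ 0.6683 -0.1474  0.1449]
[ 300   76   31   37 1077] [ 0.6566 -0.2529  0.1413] [ 0.6444 -0.2641  0.1363] [ 0.6689 -0.2414  0.1432]
[304 133  22  12 218] [ 0.6231 -0.2534  0.134 ] [ 0.6193 -0.2615  0.126 ] [ 0.6268 -0.2445  0.1361]
```

View pics/w5.png

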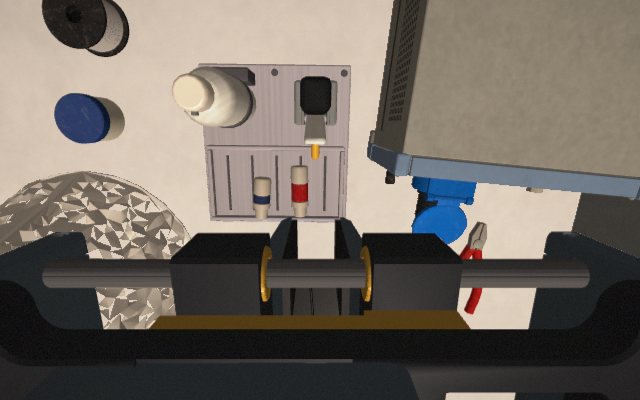

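The cap is up again, with its top at z 0.143. The handle is at (315,95) and the lever top at (315,138), so the handle axis is about (0.6565, -0.253). Turn 90° and go over the gun.

play_rows(
  series=[
    [0,0,0,0,0,-0.14,0.1],
    [0,0,0,0,0,-0.14,0.1],
    [0,0,0,0,0,-0.14,0.1],
    [0,0,0,0,0,-0.14,0.1],
    [0,0,0,0,0,-0.14,0.1],
    [0,0,0,0,0,-0.14,0.1],
    [0,0,0,0,0,-0.14,0.1],
    [0,0,0,0,0,-0.14,0.1],
    [0,0,0,0,0,-0.14,0.1],
    [0,0,0,0,0,-0.14,0.1],
    [0,0,0,0,0,-0.14,0.1],
    [0,0,0,0,0,-0.03,0.1],
    [0,0,0,0,0,0,0.1],
  ],
)

```text
clock: 15.8
position: [0.5668, -0.2502, 0.2258]
ee_rot: [[-0.017, 1.0, 0.0], [1.0, 0.017, 0.0], [0.0, 0.0, -1.0]]
ft_force: [0.1, -0.8, 0.5]
gripper_width: 0.082
gripper_force: 0.0
```

```bash
python3 - <<'E'
from h import *
s=bot.state();print(s['clock'],np.round(s['position'],4),np.round(s['q'],2),s['gripper_width'])
go(.653,-.253,.114,1.59)
E
```

```text
15.8 [ 0.5668 -0.2502  0.2258] [-0.51  0.49  1.36  0.    1.3  -0.53] 0.08203077537689324
rz -0.002 shift cm [-0.45  8.61 11.18]
```

play_rows(
  series=[
    [-0.2,3,0,0,0,0,0.1],
    [-0.2,3,0,0,0,0,0.1],
    [0,2.6,0,0,0,0,0.1],
    [0,0,2,0,0,0,0.1],
    [0,0,2,0,0,0,0.1],
    [0,0,2,0,0,0,0.1],
    [0,0,0,0,0,0,0.1],
    [0,0,0,0,0,0,0.1],
  ],
)

```text
clock: 16.6
position: [0.6527, -0.2529, 0.1661]
ee_rot: [[-0.017, 1.0, -0.0], [1.0, 0.017, 0.0], [0.0, -0.0, -1.0]]
ft_force: [-0.1, 0.6, -0.2]
gripper_width: 0.0824
gripper_force: 0.0
```

```bash
python3 - <<'E'
from h import *
w=snap('wrist','w6.png');s=bot.state();print(s['clock'],np.round(s['position'],4),np.round(s['ft_force'],1))
go(.653,-.253,.114,1.59)
W=pts(w);print(sum(((W[...,2]>.12)&(W[...,2]<.145)).ravel()))
E
```

```text
16.65 [ 0.6531 -0.2532  0.1668] [0.3 0.8 0.3]
rz -0.002 shift cm [ 0.02 -0.01  5.28]
5050
```

View pics/w6.png

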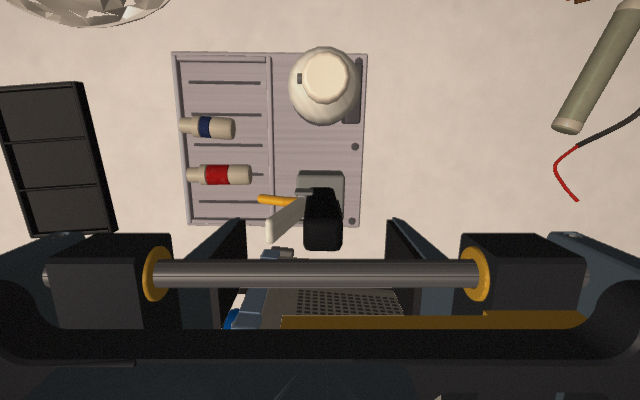

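The lever (288,215) and the handle (322,220) sit between the open jaws, and both adaptors are still in the basin. Descend and squeeze.

play_rows(
  series=[
    [0,0,2,0,0,0,0.1],
    [0,0,2,0,0,0,0.1],
    [0,0,1.2,0,0,0,0.1],
    [0,0,0,0,0,0,0.1],
    [0,0,0,0,0,0,0.4],
    [0,0,0,0,0,0,0.5],
    [0,0,0,0,0,0,1],
    [0,0,0,0,0,0,1],
    [0,0,0,0,0,0,1],
    [0,0,0,0,0,0,1],
  ],
  force=25,
)

```text
clock: 17.65
position: [0.6524, -0.2531, 0.1139]
ee_rot: [[-0.019, 1.0, -0.0], [1.0, 0.019, -0.0], [-0.0, -0.0, -1.0]]
ft_force: [-4.5, -0.6, 2.4]
gripper_width: 0.0366
gripper_force: 2.2
```

play_rows(
  series=[
    [0,0,0,0,0,0,1],
    [0,0,0,0,0,0,1],
    [0,0,0,0,0,0,1],
    [0,0,0,0,0,0,1],
    [0,0,0,0,0,0,1],
    [0,0,0,0,0,0,1],
    [0,0,0,0,0,0,1],
    [0,0,0,0,0,0,1],
    [0,0,0,0,0,0,1],
    [0,0,0,0,0,0,1],
    [0,0,0,0,0,0,1],
    [0,0,0,0,0,0,1],
  ],
)

```text
clock: 18.85
position: [0.654, -0.2531, 0.114]
ee_rot: [[-0.019, 1.0, 0.003], [1.0, 0.019, -0.0], [-0.0, 0.003, -1.0]]
ft_force: [6.8, 0.9, -2.0]
gripper_width: 0.0324
gripper_force: 25.0
```

```bash
python3 - <<'E'
from h import *
w=snap('wrist','w7.png');f=w['frame'].astype(int)
reg=np.zeros((400,640),bool);reg[40:240,100:300]=1
C=np.array([.561,-.2065]);R=np.array([[1,.02],[-.02,1]])
for n,m in[('red',(f[...,0]>100)&(f[...,1]<60)),('blue',(f[...,2]>f[...,0]+25)&(f[...,2]<130))]:
    for r in rect(w,m&reg,.022,40): print(n,r, R@(r[1]/1000-C))
E
```

```text
red (array([195., 185.]), array([ 552.4, -235.1]), array([17.8, 22.1]), 0.02) [-0.009172 -0.028428]
blue (array([179., 127.]), array([ 543.6, -188.5]), array([10. , 18.4]), 1.531) [-0.01704   0.018348]
```

play_rows(
  series=[
    [0,0,0,0,0,0,1],
    [0,0,0,0,0,0,1],
    [0,0,0,0,0,0,0.1],
    [0,0,0,0,0,0,0.1],
    [0,0,0,0,0,0,0.1],
    [0,0,0,0,0,0,0.1],
    [0,0,0,0,0,0,0.1],
    [0,0,0,0,0,0,0.1],
    [0,0,-2,0,0,0,0.1],
    [0,0,-3,0,0,0,0.1],
    [0,0,-4,0,0,0,0.1],
    [0,0,-3,0,0,0,0.1],
    [0,0,0,0,0,0,0.1],
  ],
)

```text
clock: 20.2
position: [0.6547, -0.254, 0.239]
ee_rot: [[-0.019, 1.0, 0.007], [1.0, 0.019, -0.004], [-0.004, 0.007, -1.0]]
ft_force: [0.0, -1.0, -0.1]
gripper_width: 0.0821
gripper_force: 0.0
```

Both adaptors were still in the basin during the squeeze, and the lever has been let go. Now back off, turn and look.

play_rows(
  series=[
    [0,-4,0,0,0,0.14,0.1],
    [0.6,-4,0,0,0,0.14,0],
    [1.2,-4,0,0,0,0.14,0],
    [1.8,-4,0,0,0,0.14,0],
    [0,0,0,0,0,0.14,0],
    [0,0,0,0,0,0.14,0],
    [0,0,0,0,0,0.14,0],
    [0,0,0,0,0,0.14,0],
    [0,0,0,0,0,0.14,0],
    [0,0,0,0,0,0.14,0],
    [0,0,0,0,0,0.14,0],
    [0,0,0,0,0,0.03,0],
    [0,0,0,0,0,0,0],
  ],
)

```text
clock: 21.5
position: [0.5082, -0.1889, 0.2334]
ee_rot: [[1.0, 0.019, -0.0], [0.019, -1.0, 0.0], [-0.0, -0.0, -1.0]]
ft_force: [0.0, 0.3, 0.1]
gripper_width: 0.0911
gripper_force: 0.0
```

```bash
cat >> h.py <<'E'
def station(w,lo=(0,640,0,215)):
    f=w['frame'].astype(int);reg=np.zeros((400,640),bool);reg[lo[2]:lo[3],lo[0]:lo[1]]=1
    C=np.array([.561,-.2065]);R=np.array([[1,.02],[-.02,1]])
    for n,m in[('red',(f[...,0]>100)&(f[...,1]<60)),('blue',(f[...,2]>f[...,0]+25)&(f[...,2]<130))]:
        for r in rect(w,m&reg,.022,40):
            if r[2][1]<30: print(n,r,'st',(R@(r[1]/1000-C)).round(4))
E
python3 - <<'E'
from h import *
w=snap('wrist','w8.png');s=bot.state();print(s['clock'],np.round(s['position'],4),np.round(s['q'],2),s['gripper_width'])
station(w)
W=pts(w);z=W[...,2]
m=(z>.125)&(z<.15);m[200:]=0
n,l,st,c=cv2.connectedComponentsWithStats(m.astype(np.uint8))
for i in range(1,n):
    if st[i,4]>60: q=W[l==i];print(st[i],np.median(q,0).round(4),np.percentile(q,2,axis=0).round(4),np.percentile(q,98,axis=0).round(4))
E
```

```text
21.55 [ 0.5082 -0.1889  0.2335] [-0.47  0.37  1.54  0.    1.23  1.08] 0.09118822611721421
red (array([526., 211.]), array([ 478.8, -454.4]), array([11.7, 25.2]), -1.55) st [-0.0872 -0.2463]
red (array([355., 145.]), array([ 553.5, -235.2]), array([18.2, 20. ]), 0.02) st [-0.0081 -0.0286]
blue (array([316., 153.]), array([ 543.8, -188.9]), array([ 7.1, 18. ]), -1.55) st [-0.0168  0.0179]
[ 258    0   39   41 1247] [ 0.6526 -0.1589  0.143 ] [ 0.6415 -0.1709  0.1281] [ 0.6631 -0.1463  0.1449]
[ 385    0   37   40 1327] [ 0.654  -0.2508  0.141 ] [ 0.644  -0.2632  0.1262] [ 0.6659 -0.2408  0.1432]
[  469     0   171   119 17062] [ 0.63   -0.3716  0.1459] [ 0.5923 -0.4286  0.1299] [ 0.6659 -0.317   0.1495]
[386  63  25   9 208] [ 0.622  -0.2517  0.1345] [ 0.6192 -0.2611  0.1266] [ 0.626  -0.2441  0.1365]
[  6 183 103  17 943] [0.515  0.034  0.1349] [ 0.5101 -0.0011  0.1253] [0.5219 0.0747 0.1448]
```

View pics/w8.png

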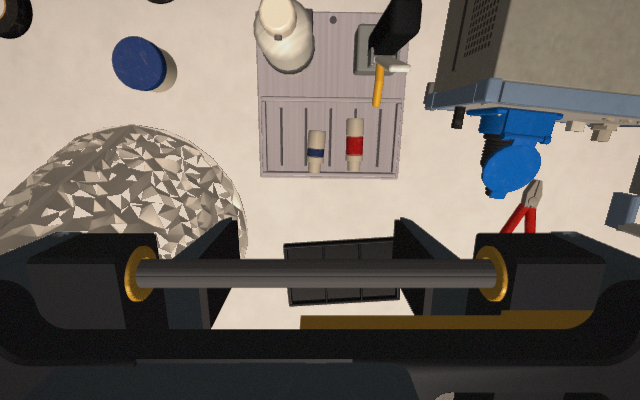

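The lever is back out, the cap is up, and M (316,152) and L (355,145) are in the basin. Pick M at about (0.545, -0.1875).

```bash
python3 - <<'E'
from h import *
go(.545,-.1875,.0285,.02)
E
```

```text
rz 0.001 shift cm [ 3.68 -0.07 20.5 ]
```

play_rows(
  series=[
    [1.2,0,1,0,0,0,0.6],
    [1.2,0,2,0,0,0,0.6],
    [1.28,0,3,0,0,0,0.6],
    [0,0,3,0,0,0,0.6],
    [0,0,3,0,0,0,0.6],
    [0,0,3,0,0,0,0.6],
    [0,0,2.5,0,0,0,0.6],
    [0,0,2,0,0,0,0.6],
    [0,0,1,0,0,0,0.6],
    [0,0,0,0,0,0,0.6],
    [0,0,0,0,0,0,1],
    [0,0,0,0,0,0,1],
    [0,0,0,0,0,0,1],
    [0,0,0,0,0,0,1],
    [0,0,0,0,0,0,1],
  ],
  force=35,
)

```text
clock: 23.05
position: [0.5457, -0.1885, 0.0297]
ee_rot: [[1.0, 0.02, 0.002], [0.02, -1.0, -0.001], [0.002, 0.001, -1.0]]
ft_force: [1.2, 0.6, 7.8]
gripper_width: 0.0205
gripper_force: 35.0
```

play_rows(
  series=[
    [0,0,-1,0,0,0,1],
    [0,0,-3,0,0,0,1],
    [0,0,-4,0,0,0,1],
    [0,0,-4,0,0,0,1],
    [0,0,-1,0,0,-0.035,1],
    [0,0,-1,0,0,-0.035,1],
    [-3.4,-0.5,0,0,0,0,1],
    [-3.4,-0.5,0,0,0,0,1],
    [-3.4,-0.5,0,0,0,0,1],
    [-3.4,-0.5,0,0,0,0,1],
    [-3.3,-0.4,0,0,0,0,1],
    [0,0,3,0,0,0,1],
    [0,0,3,0,0,0,1],
    [0,0,3,0,0,0,1],
    [0,0,0,0,0,0,1],
  ],
)

```text
clock: 24.55
position: [0.3732, -0.1787, 0.0771]
ee_rot: [[0.996, 0.089, -0.004], [0.089, -0.996, 0.002], [-0.003, -0.003, -1.0]]
ft_force: [-0.4, -0.4, -0.6]
gripper_width: 0.0207
gripper_force: 35.0
```

```bash
python3 - <<'E'
from h import *
w=snap('wrist');s=bot.state();print(s['clock'],np.round(s['position'],4),s['gripper_width'])
go(.376,-.180,.0285,.09)
cv2.imwrite('pics/c9.png',w['frame'][0:300,150:490,::-1])
E
```

```text
24.6 [ 0.3738 -0.179   0.0786] 0.020533473505308555
rz -0.000 shift cm [0.22 0.13 5.01]
```

View pics/c9.png

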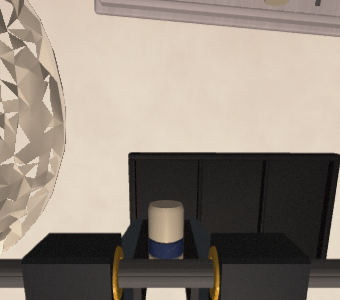

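M is held level over the left compartment. The crop has the adaptor at x=166, between the rim at 131 and the rib at 200. Lower and release.

play_rows(
  series=[
    [0.2,0.1,2,0,0,0,1],
    [0,0,2,0,0,0,1],
    [0,0,0.8,0,0,0,1],
    [0,0,0.25,0,0,0,1],
    [0,0,0,0,0,0,1],
    [0,0,0,0,0,0,0.6],
    [0,0,0,0,0,0,0.6],
    [0,0,0,0,0,0,0.6],
    [0,0,-2,0,0,0,0.6],
    [0,0,-3,0,0,0,0.6],
    [0,0,-4,0,0,0,0.6],
    [0,0,-4,0,0,0,0.6],
    [3,1,-4,0,0,0.03,0.6],
    [3,1,-3,0,0,0.03,0.3],
    [3,1,0,0,0,0.01,0],
    [0,0,0,0,0,0,0],
    [0,0,0,0,0,0,0],
  ],
)

```text
clock: 26.3
position: [0.4675, -0.2045, 0.2273]
ee_rot: [[1.0, 0.02, -0.001], [0.02, -1.0, 0.0], [-0.001, -0.0, -1.0]]
ft_force: [-0.5, 0.4, -0.8]
gripper_width: 0.0652
gripper_force: 0.0
```

```bash
python3 - <<'E'
from h import *
w=snap('wrist','w10.png');s=bot.state();print(s['clock'],np.round(s['position'],4))
station(w,(200,460,0,215))
go(.5535,-.235,.0285,.02)
E
```

```text
26.35 [ 0.4669 -0.2043  0.2271]
red (array([343., 109.]), array([ 553.7, -234.7]), array([18.1, 20.1]), 0.05) st [-0.0079 -0.0281]
rz 0.000 shift cm [ 8.63  3.26 19.85]
```

View pics/w10.png

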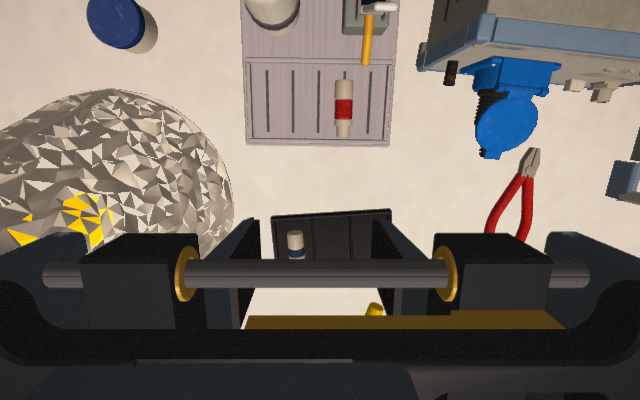

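M is in the left tray compartment at (295,245), and L is in the basin at (343,107). Pick L.

play_rows(
  series=[
    [2.9,1.1,0,0,0,0,0.5],
    [2.9,1.1,2,0,0,0,0.56],
    [2.85,1.05,3,0,0,0,0.56],
    [0,0,3,0,0,0,0.56],
    [0,0,3,0,0,0,0.56],
    [0,0,3,0,0,0,0.56],
    [0,0,3,0,0,0,0.56],
    [0,0,2,0,0,0,0.56],
    [0,0,0.8,0,0,0,0.56],
    [0,0,0,0,0,0,0.56],
    [0,0,0,0,0,0,1],
    [0,0,0,0,0,0,1],
    [0,0,0,0,0,0,1],
    [0,0,0,0,0,0,1],
    [0,0,0,0,0,0,1],
  ],
)

```text
clock: 27.85
position: [0.5553, -0.2358, 0.0306]
ee_rot: [[1.0, 0.02, 0.001], [0.02, -1.0, -0.001], [0.001, 0.001, -1.0]]
ft_force: [-1.9, -0.3, 8.2]
gripper_width: 0.0209
gripper_force: 35.0
```

play_rows(
  series=[
    [0,0,-1,0,0,0,1],
    [0,0,-3,0,0,0,1],
    [0,0,-4,0,0,0,1],
    [0,0,-4,0,0,0,1],
    [0,0,-1,0,0,-0.035,1],
    [0,0,-1,0,0,-0.035,1],
    [-3.4,0.5,0,0,0,0,1],
    [-3.4,0.5,0,0,0,0,1],
    [-3.4,0.5,0,0,0,0,1],
    [-3.4,0.6,0,0,0,0,1],
    [-3.4,0.6,0,0,0,0,1],
    [0,0,3,0,0,0,1],
    [0,0,3,0,0,0,1],
    [0,0,3,0,0,0,1],
    [0,0,0,0,0,0,1],
  ],
)

```text
clock: 29.35
position: [0.3866, -0.2766, 0.0777]
ee_rot: [[0.996, 0.089, -0.003], [0.089, -0.996, 0.003], [-0.003, -0.003, -1.0]]
ft_force: [-0.7, 0.2, -0.1]
gripper_width: 0.0205
gripper_force: 35.0
```

```bash
python3 - <<'E'
from h import *
w=snap('wrist');s=bot.state();print(s['clock'],np.round(s['position'],4),s['gripper_width'])
go(.386,-.2777,.0290,.09)
cv2.imwrite('pics/c11.png',w['frame'][100:300,150:490,::-1])
E
```

```text
29.4 [ 0.3873 -0.2771  0.0793] 0.02070554229644615
rz -0.000 shift cm [-0.12  0.06  5.03]
```

View pics/c11.png

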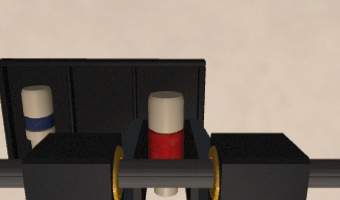

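L is held over the right compartment, at crop x=166 between the rib at 133 and the rim at 203. M is at rest in the left compartment. Lower, release and retreat.

play_rows(
  series=[
    [-0.1,0.05,2,0,0,0,1],
    [0,0,2,0,0,0,1],
    [0,0,0.8,0,0,0,1],
    [0,0,0.25,0,0,0,1],
    [0,0,0,0,0,0,1],
    [0,0,0,0,0,0,0.6],
    [0,0,0,0,0,0,0.6],
    [0,0,0,0,0,0,0.6],
    [0,0,-2,0,0,0,0.6],
    [0,0,-3,0,0,0,0.6],
    [0,0,-4,0,0,0,0.6],
    [0,0,-4,0,0,0,0.6],
    [-1,0,-4,0,0,0,0.3],
    [0,0,-3,0,0,0,0],
    [0,0,0,0,0,0,0],
    [0,0,0,0,0,0,0],
  ],
)

```text
clock: 31.0
position: [0.377, -0.2792, 0.2293]
ee_rot: [[0.996, 0.09, 0.001], [0.09, -0.996, -0.001], [0.001, 0.001, -1.0]]
ft_force: [0.1, -0.3, -0.1]
gripper_width: 0.0657
gripper_force: 0.0
```

```bash
python3 - <<'E'
from h import *
w=snap('wrist','w12.png');s=bot.state();print(s['clock'],np.round(s['position'],4),np.round(s['ft_force'],1))
f=w['frame'].astype(int);C=np.array([.3804,-.2289]);R=np.array([[.996,.09],[-.09,.996]])
reg=np.zeros((400,640),bool);reg[100:225,230:420]=1
W=pts(w);m=reg&(f.min(2)<250)&(W[...,2]>.016)&(W[...,2]<.04)
for r in rect(w,m,.02,40): print(r,'tray',(R@(r[1]/1000-C)).round(4))
q=W[m];print(q[:,2].max())
E
```

```text
31.05 [ 0.3767 -0.2788  0.2285] [ 0.5  0.5 -1.2]
(array([383., 211.]), array([ 348.7, -367.5]), array([17.6, 26.7]), 0.14) tray [-0.044  -0.1352]
(array([236., 175.]), array([ 376.9, -184.5]), array([17.1, 51. ]), 0.022) tray [0.0005 0.0445]
(array([316., 173.]), array([ 386.6, -279.9]), array([19.6, 62.5]), 0.085) tray [ 0.0016 -0.0514]
0.026644809107227697
```

View pics/w12.png

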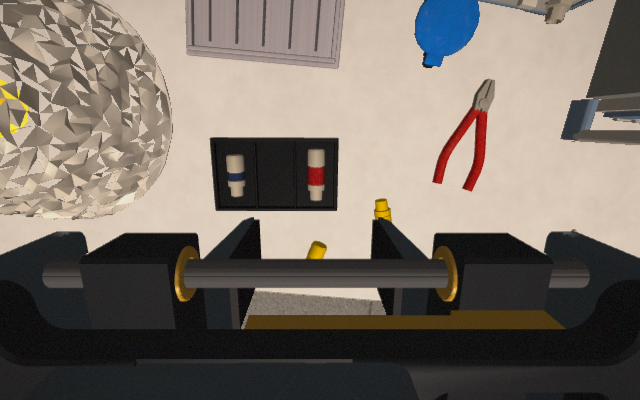

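M (236,175) and L (316,173) lie flat in the outer compartments, and the arm is clear. Hand in.

```bash
python3 -c "
from station import close_job
print(close_job())"
```

```text
the job is handed in; nothing more can be done
None
```

The job is handed in at about 31 s: adaptors M and L (S was absent) lay in the basin for the cap press and a lever squeeze of over 1 s, and are now back in separate tray compartments, with the cap up, the lever out and no verdict returned.

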